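# Clamp the flow cell and hold the inspection scope over its window

## Task

Crank the red handle of the small vise clockwise until the sliding jaw grips the aluminium flow-cell block firmly against the fixed jaw. Then pick up the hand-held inspection scope, carry it over the tray of bottles and hold it upright about 15 mm above the block's slit window, lens centred on the window and its long side lined up with the slit, without ever touching the block or the vise with it. Finish while still holding the scope still there (do not put it down), with the block still clamped and the bottles and other loose things on the bench left where they are.

Things in the scene. Friction and masses are not known exactly. Their poses are not given: they have to be found in the camera images.
- vise: blue drill vise fixed to the bench, 165 mm long, left or right of the tray. Origin on the bench under the middle of the clamping place; x runs along the screw from crank to fixed jaw (roughly away from the robot), z up. Bed 50 mm high, jaw tops 84 mm high, fixed jaw's face at x = +20 mm. The end plate that carries the screw (90 mm wide, 96 mm high) spans x = -117 to -95 mm, the crank is beyond it
- vise_fixed_jaw: the vise's fixed jaw, a rigid part of the vise; its origin is the vise's origin, its clamping face is at x = +20 mm, looking to -x
- vise_jaw: the vise's sliding jaw, 80 mm wide. Origin at bench height below its clamping face; it slides along the vise's +x to close. Its face is at vise x = -44 mm + 1.91 mm per rad of the crank. With the block pushed against the fixed jaw it touches at x = -20 mm, a crank angle near 12.6 rad
- vise_crank (a joint): crank angle, rad, about the vise's +x; grows clockwise as seen from the crank end (the robot), closing the jaw 12 mm a turn. At whole turns the handle is above the screw, a quarter turn later on the vise's -y side. Starts 3 to 8. Friction 0.08 N m, stays where left; stiffens over some 0.5 rad once the block is gripped (10 N at the handle is firm), then springs back a little; stop at 15
- crank_grip (a point): middle of the crank's red round handle: a bar 13 mm thick, 64 mm long, along the vise's x, 35 mm off the screw axis (72 mm above the bench, at vise y = 0). This point circles at vise x = -174 mm. Pinch it from above, fingers closing along the vise's y, and lead it round with the gripper's direction unchanged: its sleeve spins freely. The point's own axes turn with the crank
- cell: flow-cell block, loose, bare aluminium, 40 mm (x) by 70 mm (y) by 50 mm tall, lying between the open jaws on the bed, x axis along the vise's x to within a few degrees until clamped square; origin at the centre of its underside; up to about 0.3 kg. Its top is 100 mm above the bench
- cell_window (a point): centre of the slit window on top of the block (dark surround with a greenish slit 8 by 36 mm), 50 mm above the block's origin, axes as the block's: the slit runs along y
- scope: hand-held inspection scope, loose, 125 mm tall, about 0.2 kg: black hood below, 40 (x) by 60 (y) mm and 34 mm tall, white body above, 30 (x) by 44 (y) mm, with an orange band and top button. Origin at the centre of the hood's underside, z up. Starts upright on the pad, its long side (y) roughly across the robot's view
- scope_lens (a point): the lens: centre of the hood's flat underside, same as the scope's origin; its y axis is the long side, which goes along the slit (either way round)
- scope_grip (a point): point on the scope's axis 90 mm above the lens, where the white body can be gripped across its 30 mm width, fingers closing along the scope's x
- pad: black rubber parking pad, fixed, 100 by 110 mm, 8 mm high, on the other side of the tray from the vise; origin at the centre of its underside. The scope stands on it
- tray: dark navy bottle tray, fixed, 310 mm (x) by 90 mm (y), walls 30 mm high, between the vise and the pad; origin at the centre of its underside, floor about 5 mm. The bottles in it reach 130 mm above the bench
- bottle0: loose clear reagent bottle with a blue cap, 56 mm across, 125 mm tall, standing in the near end of the tray; origin at the centre of its underside. Must not be disturbed
- bottle1: loose clear reagent bottle with a white cap, 56 mm across, 125 mm tall, standing in the middle of the tray; origin at the centre of its underside. Must not be disturbed
- bottle2: loose clear reagent bottle with a blue cap, 56 mm across, 125 mm tall, standing in the far end of the tray; origin at the centre of its underside. Must not be disturbed
- screwdriver: screwdriver, 170 mm long, lying in front of the tray; a bystander
- dish: white dish for fittings, 80 mm across, 25 mm high, at the left; a bystander
- spanner: steel spanner, 150 mm long, lying at the right; a bystander
- wash_bottle: white wash bottle with a red cap, 60 mm across, 130 mm tall, at the right; a bystander

How it is judged:
On the way, in this order (a step that is already met when the one before it is completed fails the run):
1. the block is gripped between both jaws of the vise (more than 5 N on each) while the scope still stands on its pad (contact force between each of vise_jaw, vise_fixed_jaw and cell above 5 N and distance between scope and pad below 0.04 m), for 0.2 s.
2. the scope is lifted above the bottles (its underside more than 130 mm above the bench) (height (world z) of scope_lens above 0.13 m), for 0.1 s.
At the end, for the whole second after the job is handed in: The block is clamped between both jaws (over 4 N each), sitting level on the bed. The gripper holds the scope still, upright within 7 degrees, lens within 8 mm of the window's centre seen from above, 6 to 26 mm above it, long side within 10 degrees of the slit, touching neither block nor vise (contact force between each of vise_jaw, vise_fixed_jaw and cell above 4 N and horizontal distance between scope_lens and cell_window below 0.008 m and z of scope_lens in the frame of cell_window between 0.006 and 0.026 m and angle between the y axis of scope_lens and the y axis of cell_window, either way round below 0.17 rad and angle between scope_lens's own z axis and vertical below 0.12 rad and angle between cell's own z axis and vertical below 0.06 rad and z of cell in the frame of vise below 0.054 m and contact force between the fingers and scope above 1 N and contact force between scope and cell below 0.1 N and contact force between scope and vise below 0.1 N and linear speed of scope below 0.02 m/s); the arm keeps its last pose, push and grip.
It fails at once if the scope touches the block or the vise (contact force between scope and cell above 0.5 N or contact force between scope and vise above 0.5 N).
It fails at once if a bottle or another loose bystander is pushed more than 20 mm or a bottle is tipped (distance of any of bottle0, bottle1, bottle2, screwdriver, dish, spanner, wash_bottle from where it was at the start of the episode above 0.02 m or angle between any of bottle0, bottle1, bottle2, wash_bottle's own z axis and vertical above 0.3 rad).
It also fails if it takes over 72 s, if anything falls off the work surface, if the arm or the gripper's body presses on something with over 40 N, if the wrist force passes 120 N, or if a joint passes its speed limit or range.

## Robot

A 6-joint arm with a two-finger parallel gripper is mounted at the origin on the work surface. World frame = base frame: x ahead of the robot, y to its left, z up, the work surface at z = 0. Lengths are in m, angles in rad, forces in N, time in s.
With the tool pointing down it reaches from about 0.35 to 0.975 m from the base axis. Payload 7.1 kg.
Tool frame: the origin (TCP) lies midway between the tips of the shut fingers; the grasp point (between the pads) lies 19 mm behind it; z points along the fingers, y is the line along which they close (so a half turn about z gives the same grasp; the last joint's range is limited). The gripper opens to 88 mm and grips with 3 to 60 N. Pads are 20 mm wide; open, the fingers measure 115 mm over their backs; the gripper's body (75 mm by 178 mm) begins 61 mm behind the grasp point.
Start: joints at [1.229, 0.423, 1.63, -0, 1.089, -0.019], TCP at [0.198, 0.593, 0.223] pointing down, gripper open.
Joint ranges: [-3, 3], [-0.9, 2.11], [0.09, 2.58], [-1.31, 4.45], [0.11, 2.69], [-2.54, 2.54]. Speed limits (rad/s): [2.39, 2.39, 3.01, 3.14, 3.14, 3.14].

## Interface

Orientations are given as a unit quaternion [x, y, z, w].
In Python, from cell import * gives the robot as it stands.
- The arm moves only by the tool arm_command, never from a script. Its argument "motion" is one flat list of numbers, 4 for each row, row after row: the shift along the world's x, y, z in m, then the turn about the world's z in rad. In form: [tx, ty, tz, roll, tx, ty, tz, roll, ...]. A call has 1 to 20 rows; each row shifts and turns the commanded pose from where the row before left it; what a row does not reach is not made up. A row lasts 1/8 s, in which the tool goes at most 62.5 mm and 10.7 degrees, less where a joint would pass 70% of its speed; a pose out of reach is approached as far as the arm can. A call is refused whole if a number of a shift passes 0.0625 or a number of a turn 0.188, either way. A call with a gripper value outside its range is refused whole. "jaw" is the opening, from -1 (shut) to 1 (fully open), set as the call begins (left out, the last holds). The fingers move at their own pace and stop on an object; the grip force is fixed at half the most. Time passes only in rows, so rows that do not move let the fingers close. It gives the time, the measured TCP pose, the force, the opening and the grip force at its end, in the units of the state.
- get_state(): the state, without advancing time (a new reading comes with each control period).
- capture(name): name is "side" or "top"; returns (picture, depth): 384x512x3 uint8, red, green, blue; 384x512 float32, m along the optical axis (not along the pixel's ray), 0 where there is no reading.
- calibration(name): a dict with "fx", "fy", "cx", "cy" (pixels), "world_to_cam" (4x4, takes a point from world to camera coordinates). Camera axes: x right, y down, z forward; pixel columns grow to the right and rows downward; lengths in m; the calibration is good to about 2 mm. A picture is of the moment at which its call begins. calibration takes no time and is no camera call.
- sign_off(): hands the job in; it is judged then, once.
Trained networks look in the newest picture that a camera, given by its name, has taken for a name from the list of things; names that differ only in an ending like _2 or _b are one class to them, and where a whole thing is asked for, a point or a joint stands for the part that bears it (a point fixed in the world has none). Each returns a list of dicts, best first, with "confidence" (0 to 1); they miss things now and then, are a little off and sometimes report something else, mostly with a low value. They report only what shows in the picture. A call takes as long as a camera call.
- boxes_of(camera, label): "pixel" ([column, row] in pixels, amid what is visible of it).
- regions_of(camera, label): "pixels" (384x512 bool, what is visible of it) and "pixel" ([column, row] in pixels, amid what is visible of it).
The state is a dict: "clock": time; "joint_pos": joint angles; "qvel": joint speeds; "joint_torque": joint torques, N m; "ee_pos": TCP position; "ee_rot": TCP orientation; "wrist_force": force on the tool from outside, world axes, zero at the start; "ft_torque": the same for the moment, N m; "grip_width": finger opening in m; "gripper_force": force on a finger pad.
Only numpy, scipy, OpenCV 4.12 (cv2) and the standard library are available. Lean on these libraries where they do the work, as an engineer would, in place of code of your own. Each camera call takes 0.05 s, during which the arm holds its last target. There are 200 camera calls.

## Working session

There is one attempt and no reset: what is moved stays moved. The work goes in short steps, Python scripts to look and compute and a tool call to move; the robot and the scene stay as the last step left them, time stands still between calls to the robot, and variables do not carry over. Pictures are saved under pics/ and viewed, at most 10 in all, crops included, and the job is handed in when it is done.

Besides the shell and the picture viewer there is one more tool, called after "Call:" as name(argument=value, ...) on one line, values as JSON. arm_command: Moves the arm, as the interface text tells. Its arguments: {"type":"object","properties":{"motion":{"type":"array","items":{"type":"number"}},"jaw":{"type":"number"}},"required":["motion"]}

```bash
mkdir -p pics
cat > h.py <<'E'
from cell import *
import numpy as np, cv2
def pts(cam, depth, mask):
    c=calibration(cam); r,q=np.nonzero(mask&(depth>0)); d=depth[r,q]
    P=np.stack([(q-c["cx"])/c["fx"]*d,(r-c["cy"])/c["fy"]*d,d,np.ones_like(d)])
    return (np.linalg.inv(c["world_to_cam"])@P)[:3].T
E
python3 - <<'E'
from h import *
np.set_printoptions(precision=4,suppress=True)
s=get_state();print(s["clock"],s["ee_pos"],s["ee_rot"],s["grip_width"])
for cam in("top","side"):
    im,d=capture(cam); cv2.imwrite(f"pics/{cam}0.png",im[:,:,::-1]); np.savez(f"{cam}0.npz",im=im,d=d)
    for l in ["crank_grip","cell","cell_window","scope","vise","vise_jaw","pad","tray","bottle0","bottle1","bottle2"]:
        R=regions_of(cam,l)
        for r in R[:2]:
            p=pts(cam,d,r["pixels"])
            if len(p): print(cam,l,round(r["confidence"],2),np.array(r["pixel"]),len(p),"med",np.median(p,0),"lo",np.percentile(p,3,axis=0),"hi",np.percentile(p,97,axis=0))
E
```

```text
0.0 [0.198  0.5922 0.2219] [ 0.1607  0.987  -0.0007 -0.0001] 0.08780320015371097
top crank_grip 0.7 [383.  208.7] 164 med [ 0.4782 -0.3288  0.1098] lo [ 0.4273 -0.3392  0.0776] hi [ 0.5005 -0.3111  0.1149]
top cell 0.91 [371.2 168.5] 425 med [ 0.6159 -0.3061  0.0995] lo [ 0.5983 -0.344   0.0531] hi [ 0.6377 -0.275   0.1031]
top cell_window 0.89 [374.3 167. ] 415 med [ 0.6171 -0.3029  0.0996] lo [ 0.5985 -0.3405  0.0598] hi [ 0.6383 -0.2745  0.1032]
top scope 0.84 [181.6 185.7] 350 med [0.5706 0.258  0.1132] lo [0.5566 0.2406 0.0356] hi [0.5887 0.2892 0.1367]
top vise 0.76 [370.8 186.8] 1793 med [ 0.5638 -0.3022  0.0789] lo [ 0.4554 -0.3543  0.0096] hi [ 0.6635 -0.2587  0.1115]
top vise_jaw 0.71 [375.7 178.9] 245 med [ 0.5775 -0.3076  0.0835] lo [ 0.5658 -0.3468  0.0572] hi [ 0.5899 -0.2721  0.0874]
top vise_jaw 0.5 [181.4 184.8] 332 med [0.5683 0.2572 0.1005] lo [0.5559 0.2405 0.0252] hi [0.5864 0.2878 0.1368]
top pad 0.57 [191.  194.9] 726 med [0.5501 0.2542 0.0085] lo [0.5155 0.2127 0.0042] hi [0.616  0.3205 0.0131]
top pad 0.38 [177.9 186. ] 374 med [0.569  0.2579 0.101 ] lo [0.55
[... 2215 characters left out ...]
191.3] 363 med [ 0.5317 -0.0109  0.0739] lo [ 0.5063 -0.0233  0.0254] hi [0.5587 0.0086 0.1281]
side bottle0 0.74 [299.9 183.6] 388 med [ 0.7175 -0.0009  0.0704] lo [ 0.6943 -0.0118  0.0172] hi [0.7458 0.0216 0.1289]
side bottle1 0.88 [249.3 191.3] 363 med [ 0.5317 -0.0109  0.0739] lo [ 0.5063 -0.0233  0.0254] hi [0.5587 0.0086 0.1281]
side bottle1 0.74 [299.9 183.6] 388 med [ 0.7175 -0.0009  0.0704] lo [ 0.6943 -0.0118  0.0172] hi [0.7458 0.0216 0.1289]
side bottle2 0.88 [249.3 191.3] 363 med [ 0.5317 -0.0109  0.0739] lo [ 0.5063 -0.0233  0.0254] hi [0.5587 0.0086 0.1281]
side bottle2 0.74 [299.9 183.6] 388 med [ 0.7175 -0.0009  0.0704] lo [ 0.6943 -0.0118  0.0172] hi [0.7458 0.0216 0.1289]
```

Run:
```python
from h import *
a=cv2.imread("pics/top0.png");b=cv2.imread("pics/side0.png")
c1=cv2.resize(a[120:270,130:460],None,fx=2.4,fy=2.0)[:300,:800]
c2=cv2.resize(b[130:330,150:400],None,fx=1.5,fy=1.5)
o=np.zeros((600,800,3),np.uint8);o[:c1.shape[0],:c1.shape[1]]=c1;o[300:300+c2.shape[0],:c2.shape[1]]=c2
c3=cv2.resize(a[140:240,330:430],(300,300));o[300:,400:700]=c3
cv2.imwrite("pics/v0.png",o)
np.set_printoptions(precision=4,suppress=True)
# geometry from depth, all points, both cameras
P=[];C=[]
for cam in("top","side"):
    z=np.load(cam+"0.npz");m=z["d"]>0;P.append(pts(cam,z["d"],m));C.append(z["im"][m].astype(int))
P0,C0=P[0],C[0]
for k,(p,c) in enumerate(zip(P,C)):
    def rep(n,m):
        q=p[m]
        if len(q)<8:print(k,n,len(q));return
        r=cv2.minAreaRect((q[:,:2]*1000).astype(np.float32));w=np.linalg.svd(q-q.mean(0),full_matrices=False)[2][0]
        print(k,n,len(q),"mean",q.mean(0),"rect",np.round(r[0],1),np.round(r[1],1),round(r[2],1),"z",q[:,2].min(),q[:,2].max(),"ax",w)
    v=(p[:,1]<-.22)&(p[:,1]>-.4)&(p[:,0]>.38)&(p[:,0]<.75)
    red=(c[:,0]>110)&(c[:,1]<80)&(c[:,2]<80)
    rep("red",v&red)
    rep("celltop",v&(abs(p[:,2]-.1)<.004)&(p[:,0]>.58)&(p[:,0]<.66))
    grn=(c[:,1]>c[:,0]+15)&(c[:,1]>c[:,2]+5)
    rep("slit",v&grn&(p[:,2]>.09))
    rep("plate",v&(abs(p[:,2]-.096)<.0035)&(p[:,0]<.58)&~red)
    rep("jaws",v&(abs(p[:,2]-.084)<.003)&(p[:,0]>.555))
    s=(p[:,1]>.2)&(p[:,1]<.32)&(p[:,0]>.5)&(p[:,0]<.65)
    rep("scopetop",s&(p[:,2]>.125)); rep("hood",s&(abs(p[:,2]-.042)<.003));rep("pad",s&(abs(p[:,2]-.008)<.003))
```

```text
0 red 70 mean [ 0.4561 -0.3324  0.1118] rect [ 456.7 -332.8] [59.5 10.3] 5.6 z 0.10753186654132696 0.1180452336937945 ax [-0.9965 -0.0812  0.0182]
0 celltop 320 mean [ 0.6198 -0.3095  0.1002] rect [ 620.2 -309.8] [40.2 70.3] 5.9 z 0.09601417587525019 0.1039406995272969 ax [-0.1319  0.9912 -0.0061]
0 slit 36 mean [ 0.622  -0.3102  0.1008] rect [ 622.  -310.5] [ 8.7 34.2] 8.5 z 0.09640704013642831 0.10357099576699824 ax [-0.1126  0.9936  0.0108]
0 plate 225 mean [ 0.5155 -0.3177  0.096 ] rect [ 507.7 -319. ] [38.4 90.6] 6.9 z 0.09286542516677132 0.09943452065402303 ax [-0.117   0.9931  0.0023]
0 jaws 436 mean [ 0.6215 -0.3067  0.0841] rect [ 618.4 -308.1] [101.3  89.8] 6.2 z 0.08101571115595552 0.08699568336251717 ax [-0.9954 -0.0956 -0.0011]
0 scopetop 158 mean [0.5752 0.268  0.1331] rect [576.  268.8] [43.5 29.5] 83.9 z 0.12571443648810354 0.13974218729600407 ax [0.0945 0.9928 0.0729]
0 hood 64 mean [0.5678 0.2586 0.0417] rect [575.4 270.3] [60.3 38.2] 88.0 z 0.03902136095555209 0.04478406793149636 ax [-0.4337  0.9011 -0.0017]
0 pad 599 mean [0.559  0.2583 0.0082] rect [575.7 261. ] 
[... 579 characters left out ...]
55] rect [ 511.5 -321.1] [38.9 92.2] 5.0 z 0.0925907385441016 0.09927732868110828 ax [ 0.0995 -0.995   0.0033]
1 jaws 324 mean [ 0.6238 -0.3151  0.0836] rect [ 622.2 -309. ] [101.1  90.2] 4.6 z 0.08100711937871252 0.0865758070491065 ax [-0.997  -0.0772  0.0007]
1 scopetop 41 mean [0.5811 0.2626 0.1318] rect [581.  265.3] [46.1 25.2] 83.9 z 0.1255507289429455 0.13850611118687794 ax [0.1419 0.9822 0.1235]
1 hood 29 mean [0.5786 0.2536 0.0418] rect [579.5 266. ] [61.3 38.7] 88.2 z 0.039403021829075846 0.04448581800027018 ax [-0.3235 -0.9461  0.0167]
1 pad 180 mean [0.5714 0.2535 0.0078] rect [570.9 262.8] [112.6  98.9] 79.9 z 0.005021783284216985 0.01093495084059859 ax [ 0.7154 -0.6987 -0.004 ]
```

View pics/v0.png

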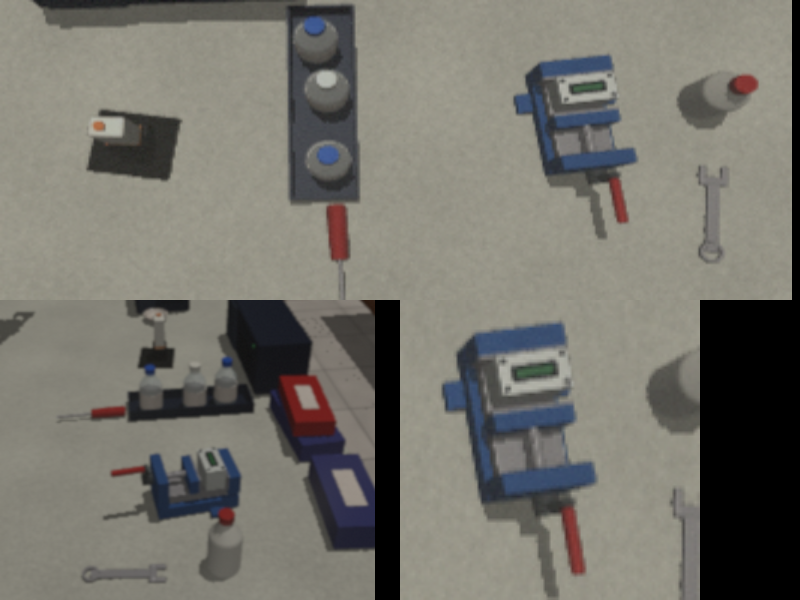

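Call:
arm_command(motion=[0.0232,-0.0463,0,-0.136,0.0232,-0.0463,0,-0.136,0.0232,-0.0463,0,-0.136,0.0232,-0.0463,0,-0.136,0.0232,-0.0463,0,-0.136,0.0232,-0.0463,0,-0.136,0.0232,-0.0463,0,-0.136,0.0232,-0.0463,0,-0.136,0.0232,-0.0463,0,-0.136,0.0232,-0.0463,0,-0.136,0.0025,-0.0462,0,-0.136,0.0025,-0.0462,0,-0.136,0.0025,-0.0462,0,-0.136,0.0025,-0.0462,0,-0.136,0.0025,-0.0462,0,-0.136,0.0025,-0.0462,0,-0.136,0.0025,-0.0462,0,-0.136,0.0025,-0.0462,0,-0.136,0.0025,-0.0462,0,-0.136,0.0025,-0.0462,0,-0.136], jaw=1)

```text
clock: 3.7
ee_pos: [0.4552, -0.3339, 0.2228]
ee_rot: [0.999, 0.047, 0.0, 0.0]
wrist_force: [0.1, 0.3, 0.3]
grip_width: 0.0881
gripper_force: 0.0
```

Call:
arm_command(motion=[0,0,0,0,0,0,0,0])

```text
clock: 3.95
ee_pos: [0.4548, -0.3318, 0.2224]
ee_rot: [0.999, 0.05, -0.0, -0.0]
wrist_force: [1.8, 1.1, 0.5]
grip_width: 0.0877
gripper_force: 0.0
```

Call:
arm_command(motion=[0,-0.001,-0.04,0,0,0,-0.04,0,0,0,-0.035,0,0,0,-0.02,0,0,0,0,0])

```text
clock: 4.58
ee_pos: [0.4543, -0.3313, 0.0865]
ee_rot: [0.999, 0.05, -0.001, -0.001]
wrist_force: [1.1, 0.5, -0.3]
grip_width: 0.0878
gripper_force: 0.0
```

Call:
arm_command(motion=[0,0,0,0,0,0,0,0,0,0,0,0,0,0,0,0,0,0,0,0,0,0,0,0], jaw=-1)

```text
clock: 5.32
ee_pos: [0.4552, -0.3333, 0.0877]
ee_rot: [0.999, 0.049, 0.0, 0.0]
wrist_force: [0.0, 0.4, -0.3]
grip_width: 0.0316
gripper_force: 0.0
```

Run:
```python
from h import *
s=get_state();print({k:s[k] for k in("clock","ee_pos","ee_rot","wrist_force","grip_width","gripper_force")})
```

```text
{'clock': 5.325, 'ee_pos': array([ 0.45520762, -0.33333629,  0.08769635]), 'ee_rot': array([9.98782542e-01, 4.93298456e-02, 9.35020194e-07, 1.39240985e-06]), 'wrist_force': array([ 0.02047023,  0.3552285 , -0.29241122]), 'grip_width': 0.03157268303369726, 'gripper_force': 0.0}
```

Call:
arm_command(motion=[0,0,0,0,0,0,0,0,0,0,0,0,0,0,0,0])

```text
clock: 5.82
ee_pos: [0.4552, -0.3334, 0.0877]
ee_rot: [0.999, 0.049, 0.0, 0.0]
wrist_force: [0.3, -1.6, -0.4]
grip_width: 0.012
gripper_force: 30.0
```

```bash
cat > arc.py <<'E'
import numpy as np,sys
t0,t1,n=float(sys.argv[1]),float(sys.argv[2]),int(sys.argv[3])
t=np.linspace(t0,t1,n+1);u=-.035*np.sin(t);z=.035*np.cos(t)
p=np.round(np.stack([-.0985*u,.995*u,z],1),4);d=np.diff(p,axis=0)
print(", ".join(f"{a:.4f}, {b:.4f}, {c:.4f}, 0" for a,b,c in d))
E
python3 arc.py .225 1.795 10; python3 arc.py 1.795 4.935 20;python3 arc.py 4.935 6.508 10
```

```text
0.0005, -0.0052, -0.0016, 0, 0.0005, -0.0049, -0.0025, 0, 0.0004, -0.0044, -0.0031, 0, 0.0004, -0.0039, -0.0039, 0, 0.0003, -0.0033, -0.0044, 0, 0.0003, -0.0025, -0.0048, 0, 0.0001, -0.0018, -0.0052, 0, 0.0001, -0.0009, -0.0055, 0, 0.0000, 0.0000, -0.0055, 0, 0.0000, 0.0007, -0.0054, 0
-0.0002, 0.0017, -0.0052, 0, -0.0002, 0.0024, -0.0049, 0, -0.0004, 0.0032, -0.0045, 0, -0.0003, 0.0038, -0.0039, 0, -0.0005, 0.0044, -0.0033, 0, -0.0004, 0.0048, -0.0026, 0, -0.0006, 0.0052, -0.0017, 0, -0.0005, 0.0053, -0.0010, 0, -0.0005, 0.0055, 0.0000, 0, -0.0006, 0.0054, 0.0008, 0, -0.0005, 0.0052, 0.0016, 0, -0.0005, 0.0049, 0.0024, 0, -0.0004, 0.0045, 0.0032, 0, -0.0004, 0.0039, 0.0038, 0, -0.0003, 0.0033, 0.0044, 0, -0.0003, 0.0025, 0.0049, 0, -0.0001, 0.0018, 0.0052, 0, -0.0001, 0.0009, 0.0054, 0, 0.0000, 0.0001, 0.0055, 0, 0.0000, -0.0008, 0.0054, 0
0.0002, -0.0017, 0.0053, 0, 0.0002, -0.0024, 0.0049, 0, 0.0004, -0.0031, 0.0045, 0, 0.0003, -0.0039, 0.0039, 0, 0.0005, -0.0044, 0.0033, 0, 0.0004, -0.0048, 0.0026, 0, 0.0006, -0.0052, 0.0017, 0, 0.0005, -0.0054, 0.0010, 0, 0.0005, -0.0054, 0.0000, 0, 0.0006, -0.0055, -0.0008, 0
```

Call:
arm_command(motion=[0.0005,-0.0052,-0.0016,0,0.0005,-0.0049,-0.0025,0,0.0004,-0.0044,-0.0031,0,0.0004,-0.0039,-0.0039,0,0.0003,-0.0033,-0.0044,0])

```text
clock: 6.45
ee_pos: [0.4574, -0.3553, 0.0718]
ee_rot: [0.999, 0.049, 0.0, 0.0]
wrist_force: [0.7, 3.1, 1.2]
grip_width: 0.012
gripper_force: 30.0
```

Call:
arm_command(motion=[0.0003,-0.0025,-0.0048,0,0.0001,-0.0018,-0.0052,0,0.0001,-0.0009,-0.0055,0,0,0,-0.0055,0,0,0.0007,-0.0054,0,0,0,0,0])

```text
clock: 7.2
ee_pos: [0.4578, -0.3593, 0.0452]
ee_rot: [0.999, 0.049, -0.0, -0.0]
wrist_force: [1.3, 0.2, -2.2]
grip_width: 0.0122
gripper_force: 30.0
```

Forces are small; the arc centre is good. Continue round.

Call:
arm_command(motion=[-0.0002,0.0017,-0.0052,0,-0.0002,0.0024,-0.0049,0,-0.0004,0.0032,-0.0045,0,-0.0003,0.0038,-0.0039,0,-0.0005,0.0044,-0.0033,0,-0.0004,0.0048,-0.0026,0,-0.0006,0.0052,-0.0017,0,-0.0005,0.0053,-0.001,0,-0.0005,0.0055,0,0,-0.0006,0.0054,0.0008,0])

```text
clock: 8.45
ee_pos: [0.4536, -0.3174, 0.0195]
ee_rot: [0.999, 0.049, 0.0, 0.0]
wrist_force: [1.0, -2.7, 0.9]
grip_width: 0.0122
gripper_force: 30.0
```

Call:
arm_command(motion=[-0.0005,0.0052,0.0016,0,-0.0005,0.0049,0.0024,0,-0.0004,0.0045,0.0032,0,-0.0004,0.0039,0.0038,0,-0.0003,0.0033,0.0044,0,-0.0003,0.0025,0.0049,0,-0.0001,0.0018,0.0052,0,-0.0001,0.0009,0.0054,0,0,0.0001,0.0055,0,0,-0.0008,0.0054,0])

```text
clock: 9.7
ee_pos: [0.451, -0.2914, 0.0615]
ee_rot: [0.999, 0.049, -0.0, -0.0]
wrist_force: [0.4, -4.3, -4.6]
grip_width: 0.012
gripper_force: 30.0
```

Call:
arm_command(motion=[0.0002,-0.0017,0.0053,0,0.0002,-0.0024,0.0049,0,0.0004,-0.0031,0.0045,0,0.0003,-0.0039,0.0039,0,0.0005,-0.0044,0.0033,0,0,0,0,0])

```text
clock: 10.45
ee_pos: [0.4526, -0.3074, 0.0835]
ee_rot: [0.999, 0.049, 0.0, 0.0]
wrist_force: [-0.4, -1.4, 0.3]
grip_width: 0.0119
gripper_force: 30.0
```

Call:
arm_command(motion=[0.0004,-0.0048,0.0026,0,0.0006,-0.0052,0.0017,0,0.0005,-0.0054,0.001,0,0,0,0,0])

```text
clock: 10.95
ee_pos: [0.4542, -0.3231, 0.0886]
ee_rot: [0.999, 0.049, 0.0, 0.0]
wrist_force: [0.1, -1.1, -1.9]
grip_width: 0.012
gripper_force: 30.0
```

Call:
arm_command(motion=[0.0005,-0.0054,0,0,0,0,0,0])

```text
clock: 11.2
ee_pos: [0.4547, -0.3281, 0.0885]
ee_rot: [0.999, 0.049, 0.0, 0.0]
wrist_force: [-0.1, 1.1, 0.4]
grip_width: 0.0122
gripper_force: 30.0
```

Call:
arm_command(motion=[0.0006,-0.0055,-0.0008,0,0,0,0,0])

```text
clock: 11.45
ee_pos: [0.4551, -0.3331, 0.0877]
ee_rot: [0.999, 0.049, -0.0, -0.0]
wrist_force: [0.6, 4.2, 1.2]
grip_width: 0.0123
gripper_force: 30.0
```

Call:
arm_command(motion=[0.0005,-0.0052,-0.0016,0,0,0,0,0])

```text
clock: 11.7
ee_pos: [0.4556, -0.3379, 0.0862]
ee_rot: [0.999, 0.049, -0.0, -0.001]
wrist_force: [1.7, 6.8, 4.0]
grip_width: 0.012
gripper_force: 30.0
```

Call:
arm_command(motion=[0.0003,-0.0032,-0.0015,0,0,0,0,0])

```text
clock: 11.95
ee_pos: [0.4559, -0.3408, 0.0849]
ee_rot: [0.999, 0.049, -0.0, -0.001]
wrist_force: [-0.3, 7.6, 6.7]
grip_width: 0.0122
gripper_force: 30.0
```

Call:
arm_command(motion=[0.0003,-0.0031,-0.0018,0,0,0,0,0])

```text
clock: 12.2
ee_pos: [0.4562, -0.3437, 0.0832]
ee_rot: [0.999, 0.049, -0.0, -0.001]
wrist_force: [-0.9, 9.6, 9.1]
grip_width: 0.0125
gripper_force: 30.0
```

Call:
arm_command(motion=[0.0002,-0.002,-0.0014,0,0,0,0,0,0,0,0,0])

```text
clock: 12.58
ee_pos: [0.4563, -0.3455, 0.082]
ee_rot: [0.999, 0.049, -0.0, -0.001]
wrist_force: [-0.2, 11.2, 10.6]
grip_width: 0.0122
gripper_force: 30.0
```

Call:
arm_command(motion=[0,0,0,0,0,0,0,0,0,0,0,0,0,0,0,0], jaw=1)

```text
clock: 13.08
ee_pos: [0.4566, -0.3472, 0.0814]
ee_rot: [0.999, 0.05, 0.0, 0.0]
wrist_force: [0.0, 0.5, 0.1]
grip_width: 0.0489
gripper_force: 0.0
```

Call:
arm_command(motion=[0,0,0.03,0,0,0,0.05,0,0,0,0.06,0,0,0,0.06,0,0.012,0.06,0,0.155,0.012,0.06,0,0.155,0.012,0.06,0,0.155,0.012,0.06,0,0.155,0.012,0.06,0,0.155,0.012,0.06,0,0.155,0.012,0.06,0,0.155,0.012,0.06,0,0.155,0,0,0,0])

```text
clock: 14.7
ee_pos: [0.5536, 0.1365, 0.2816]
ee_rot: [0.782, 0.623, 0.001, 0.0]
wrist_force: [-0.3, -0.2, 0.0]
grip_width: 0.0877
gripper_force: 0.0
```

```bash
cat > m.py <<'E'
from h import *
import sys
np.set_printoptions(precision=4,suppress=True)
n=sys.argv[1]
s=get_state();print(s["clock"],s["ee_pos"],s["ee_rot"])
for k,cam in enumerate(("top","side")):
    im,d=capture(cam); cv2.imwrite(f"pics/{cam}{n}.png",im[:,:,::-1]); m=d>0
    p=pts(cam,d,m);c=im[m].astype(int)
    def rep(nm,m):
        q=p[m]
        if len(q)<8:print(k,nm,len(q));return
        r=cv2.minAreaRect((q[:,:2]*1000).astype(np.float32));w=np.linalg.svd(q-q.mean(0),full_matrices=False)[2][0]
        print(k,nm,len(q),"mean",q.mean(0),"rect",np.round(r[0],1),np.round(r[1],1),round(r[2],1),"z",np.median(q[:,2]),"ax",w)
    v=(p[:,1]<-.22)&(p[:,1]>-.4)&(p[:,0]>.38)&(p[:,0]<.75)
    red=(c[:,0]>110)&(c[:,1]<80)&(c[:,2]<80)
    rep("red",v&red)
    rep("celltop",v&(abs(p[:,2]-.1)<.004)&(p[:,0]>.59)&(p[:,0]<.67))
    rep("slit",v&(c[:,1]>c[:,0]+15)&(c[:,1]>c[:,2]+5)&(p[:,2]>.09))
    rep("jaws",v&(abs(p[:,2]-.084)<.003)&(p[:,0]>.555))
    s=(p[:,1]>.2)&(p[:,1]<.32)&(p[:,0]>.5)&(p[:,0]<.65)
    rep("scopetop",s&(abs(p[:,2]-.133)<.003)); rep("hood",s&(abs(p[:,2]-.042)<.003))
    sc=s&(p[:,2]>.05)&(p[:,2]<.127)
    rep("body",sc);rep("pad",s&(abs(p[:,2]-.008)<.003))
E
python3 m.py 1
python3 - <<'E'
import cv2,numpy as np
a=cv2.imread("pics/top1.png")
o=np.hstack([cv2.resize(a[140:240,330:430],(400,400),interpolation=cv2.INTER_NEAREST),cv2.resize(a[140:240,130:230],(400,400),interpolation=cv2.INTER_NEAREST)])
cv2.imwrite("pics/v1.png",o)
E
```

```text
14.7 [0.5536 0.1365 0.2816] [0.7824 0.6228 0.0009 0.0005]
0 red 73 mean [ 0.4552 -0.3272  0.1129] rect [ 455.6 -327.3] [57.7  8.5] 5.5 z 0.11305836028593719 ax [-0.9953 -0.0966 -0.    ]
0 celltop 322 mean [ 0.6212 -0.3095  0.1001] rect [ 621.7 -310.1] [40.4 70.1] 6.4 z 0.10023161121995605 ax [-0.1134  0.9936  0.0001]
0 slit 38 mean [ 0.6236 -0.3108  0.1004] rect [ 623.8 -310.5] [ 9.1 33.1] 0.2 z 0.10054447330566196 ax [-0.0827  0.996  -0.0347]
0 jaws 407 mean [ 0.6251 -0.3064  0.084 ] rect [ 624.2 -307.7] [90.  89.7] 5.8 z 0.08397963653145402 ax [-0.9959 -0.0902  0.0002]
0 scopetop 81 mean [0.5724 0.2714 0.1335] rect [573.9 269.5] [40.1 23.5] 88.8 z 0.13357279652973242 ax [-0.2014 -0.9795  0.0092]
0 hood 21 mean [0.5588 0.2812 0.0419] rect [558.9 282.5] [34.6  4.8] 82.4 z 0.04198716793883617 ax [-0.098  -0.9948 -0.0266]
0 body 66 mean [0.562  0.2653 0.0928] rect [561.7 268.7] [ 8.5 43.7] 7.8 z 0.09657763269521125 ax [ 0.0103 -0.2018  0.9794]
0 pad 127 mean [0.5451 0.3032 0.0081] rect [545.1 306.4] [49. 44.] 62.6 z 0.008197880939732727 ax [-0.8481 -0.5299 -0.0031]
1 red 35 mean [ 0.45
[... 302 characters left out ...]
 [ 8.5 33.5] 5.3 z 0.10007953354213961 ax [ 0.0922 -0.9953  0.028 ]
1 jaws 296 mean [ 0.6291 -0.3145  0.0838] rect [ 628.1 -308.4] [89.2 92.2] 4.8 z 0.0836351113173176 ax [-0.998  -0.0631  0.0022]
1 scopetop 29 mean [0.5819 0.2625 0.1327] rect [581.1 265.3] [44.1 25.2] 84.5 z 0.1323512943363676 ax [0.114  0.9928 0.0372]
1 hood 30 mean [0.5785 0.2526 0.0417] rect [578.9 264.8] [65.4 34.7] 83.6 z 0.042032795803615464 ax [-0.4548 -0.8904  0.0192]
1 body 118 mean [0.5783 0.2479 0.0883] rect [578.3 248.2] [13.6 26.7] 81.8 z 0.0882770136378751 ax [-0.0393 -0.0091 -0.9992]
1 pad 189 mean [0.5679 0.2543 0.0079] rect [571.3 263.3] [111.9  99.6] 79.9 z 0.007984259872662491 ax [ 0.7462 -0.6657 -0.0015]
```

View pics/v1.png

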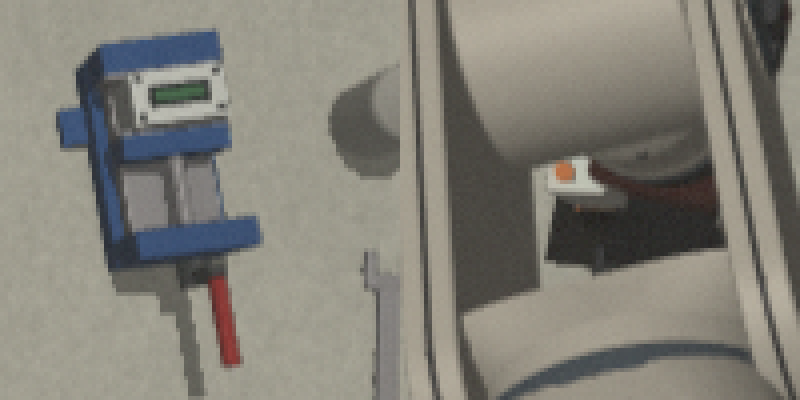

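Call:
arm_command(motion=[-0.0123,-0.058,0,-0.155,-0.0123,-0.058,0,-0.155,-0.0123,-0.058,0,-0.155,-0.0123,-0.058,0,-0.155,-0.0123,-0.058,0,-0.155,-0.0123,-0.058,0,-0.155,-0.0123,-0.058,0,-0.155,-0.0123,-0.058,0,-0.155,0,0,-0.05,0,0,0,-0.05,0,0,0,-0.05,0,0,0,-0.043,0,0,0,0,0])

```text
clock: 16.42
ee_pos: [0.4509, -0.3305, 0.0859]
ee_rot: [0.999, 0.048, -0.003, -0.002]
wrist_force: [0.5, 0.2, -0.5]
grip_width: 0.0876
gripper_force: 0.0
```

Call:
arm_command(motion=[0,0,0,0])

```text
clock: 16.55
ee_pos: [0.4542, -0.3322, 0.0898]
ee_rot: [0.999, 0.049, 0.001, 0.001]
wrist_force: [-0.5, -0.8, 0.4]
grip_width: 0.0882
gripper_force: 0.0
```

Call:
arm_command(motion=[0,0,0,0,0,0,0,0])

```text
clock: 16.8
ee_pos: [0.4549, -0.3314, 0.09]
ee_rot: [0.999, 0.049, 0.001, 0.001]
wrist_force: [-0.1, -0.1, 0.6]
grip_width: 0.088
gripper_force: 0.0
```

Call:
arm_command(motion=[0,0.003,0,0,0,0,0,0,0,0,0,0,0,0,0,0,0,0,0,0,0,0,0,0,0,0,0,0,0,0,0,0,0,0,0,0], jaw=-1)

```text
clock: 17.92
ee_pos: [0.4541, -0.3279, 0.0884]
ee_rot: [0.999, 0.049, 0.0, 0.0]
wrist_force: [0.4, -1.0, -0.2]
grip_width: 0.0125
gripper_force: 30.0
```

Call:
arm_command(motion=[0.0003,-0.0028,-0.0003,0,0,0,0,0,0,0,0,0])

```text
clock: 18.3
ee_pos: [0.4543, -0.3302, 0.088]
ee_rot: [0.999, 0.049, -0.0, -0.0]
wrist_force: [0.6, 5.1, 2.8]
grip_width: 0.012
gripper_force: 30.0
```

Call:
arm_command(motion=[0.0003,-0.0027,-0.0005,0,0,0,0,0,0,0,0,0])

```text
clock: 18.68
ee_pos: [0.4546, -0.3329, 0.0876]
ee_rot: [0.999, 0.049, -0.0, -0.0]
wrist_force: [0.3, 4.0, 4.3]
grip_width: 0.0125
gripper_force: 30.0
```

Call:
arm_command(motion=[0.0005,-0.0052,-0.0016,0,0.0003,-0.0032,-0.0015,0,0,0,0,0,0,0,0,0])

```text
clock: 19.18
ee_pos: [0.4554, -0.3409, 0.0847]
ee_rot: [0.999, 0.049, -0.0, -0.001]
wrist_force: [1.1, 7.6, 6.7]
grip_width: 0.0124
gripper_force: 30.0
```

Call:
arm_command(motion=[0.0003,-0.0031,-0.0018,0,0.0003,-0.003,-0.002,0,0,0,0,0,0,0,0,0])

```text
clock: 19.68
ee_pos: [0.456, -0.3466, 0.0812]
ee_rot: [0.999, 0.049, -0.0, -0.001]
wrist_force: [-1.5, 10.3, 9.7]
grip_width: 0.0122
gripper_force: 30.0
```

Call:
arm_command(motion=[-0.0003,0.003,0.002,0,-0.0003,0.0031,0.0018,0,-0.0003,0.0032,0.0015,0,0,0,0,0,0,0,0,0])

```text
clock: 20.3
ee_pos: [0.455, -0.3377, 0.0861]
ee_rot: [0.999, 0.049, -0.0, -0.001]
wrist_force: [-0.7, 7.2, 5.2]
grip_width: 0.0122
gripper_force: 30.0
```

Call:
arm_command(motion=[-0.0002,0.0025,0.0009,0,0,0,0,0,0,0,0,0])

```text
clock: 20.68
ee_pos: [0.4549, -0.3356, 0.0869]
ee_rot: [0.999, 0.049, -0.0, -0.0]
wrist_force: [-0.7, 5.5, 3.0]
grip_width: 0.012
gripper_force: 30.0
```

Call:
arm_command(motion=[-0.0003,0.003,0.0007,0,0,0,0,0,0,0,0,0])

```text
clock: 21.05
ee_pos: [0.4546, -0.3329, 0.0876]
ee_rot: [0.999, 0.049, -0.0, -0.0]
wrist_force: [-0.7, 3.9, 2.7]
grip_width: 0.0123
gripper_force: 30.0
```

Call:
arm_command(motion=[-0.0001,0.001,0.0002,0,0,0,0,0,0,0,0,0])

```text
clock: 21.42
ee_pos: [0.4546, -0.3321, 0.0878]
ee_rot: [0.999, 0.049, -0.0, 0.0]
wrist_force: [-1.8, 2.0, 2.1]
grip_width: 0.0123
gripper_force: 30.0
```

Call:
arm_command(motion=[0,0,0,0,0,0,0,0,0,0,0,0,0,0,0,0], jaw=1)

```text
clock: 21.92
ee_pos: [0.4548, -0.3321, 0.0878]
ee_rot: [0.999, 0.049, 0.0, 0.0]
wrist_force: [0.4, 0.1, 0.7]
grip_width: 0.0488
gripper_force: 0.0
```

Call:
arm_command(motion=[0,0,0.03,0,0,0,0.045,0,0,0,0.055,0,0,0,0.04,0,0.0103,0.05,0,0.115,0.0103,0.05,0,0.115,0.0103,0.05,0,0.115,0.0103,0.05,0,0.115,0.0103,0.05,0,0.115,0.0103,0.05,0,0.115,0.0103,0.05,0,0.115,0.0103,0.05,0,0.115,0.0103,0.05,0,0.115,0.0103,0.05,0,0.115,0.0103,0.05,0,0.115,0.0103,0.05,0,0.115,0,0,0,0,0,0,0,0])

```text
clock: 24.18
ee_pos: [0.5778, 0.2676, 0.2574]
ee_rot: [0.739, 0.674, -0.001, 0.0]
wrist_force: [-0.5, -0.1, -0.7]
grip_width: 0.0881
gripper_force: 0.0
```

```bash
python3 m.py 2
```

```text
24.175 [0.5778 0.2676 0.2574] [ 0.739   0.6737 -0.0005  0.    ]
0 red 73 mean [ 0.4552 -0.3269  0.1127] rect [ 456.6 -326.6] [59.7 11.3] 5.8 z 0.11276115689569455 ax [-0.9955 -0.0944  0.0058]
0 celltop 326 mean [ 0.6213 -0.3097  0.1001] rect [ 621.7 -309.6] [40.6 70.6] 5.6 z 0.1000803258584928 ax [-0.1091  0.994  -0.0019]
0 slit 37 mean [ 0.6236 -0.3105  0.1008] rect [ 623.1 -310.6] [ 8.7 35.4] 4.8 z 0.10087201549460989 ax [-0.103   0.9946  0.0111]
0 jaws 414 mean [ 0.6257 -0.3058  0.084 ] rect [ 616.1 -307.4] [106.5  89.5] 5.5 z 0.08398509012541855 ax [-0.9873 -0.1588  0.0012]
0 scopetop 125 mean [0.5751 0.2673 0.1332] rect [575.2 268.4] [42.8 26.6] 88.2 z 0.13312623083381914 ax [0.0275 0.9996 0.0038]
0 hood 59 mean [0.5671 0.261  0.042 ] rect [575.1 270.3] [59.9 38.1] 88.3 z 0.04183381934980246 ax [-0.4191  0.9077 -0.0186]
0 body 109 mean [0.5682 0.2577 0.0885] rect [565.4 263.6] [23.4 51. ] 31.3 z 0.08991361475173854 ax [ 0.0223  0.0261 -0.9994]
0 pad 599 mean [0.5587 0.2586 0.0082] rect [574.7 263. ] [113.1 146.8] 89.9 z 0.008235023980767142 ax [-0.6761  0.7368 -0.0009]
1 red 36 
[... 313 characters left out ...]
 7.4 33.2] 6.9 z 0.10076973292172164 ax [ 0.1094 -0.994   0.0007]
1 jaws 307 mean [ 0.6293 -0.314   0.0838] rect [ 627.8 -308.8] [89.1 89.9] 5.0 z 0.08383539980875687 ax [-0.9977 -0.0674  0.0022]
1 scopetop 30 mean [0.5803 0.2649 0.1331] rect [581.1 265.3] [41.8 25.1] 84.5 z 0.13314527028759116 ax [0.1899 0.9808 0.0439]
1 hood 28 mean [0.5804 0.253  0.0417] rect [579.6 263.6] [56.7 38.4] 88.8 z 0.04170069692526146 ax [-0.3896 -0.921  -0.0019]
1 body 117 mean [0.5783 0.2477 0.0887] rect [578.1 249. ] [15.8 26.6] 79.1 z 0.08886398993543665 ax [-0.0316 -0.0011 -0.9995]
1 pad 178 mean [0.5703 0.2539 0.0079] rect [577.4 260.5] [113.2 126.2] 89.6 z 0.007846115029980338 ax [ 0.8552 -0.5183 -0.0026]
```

Call:
arm_command(motion=[0,0,-0.05,0.02,0,0,-0.05,0,0,0,-0.045,0,0,0,-0.033,0,0,0,0,0,0,0,0,0,0,0,0,0])

```text
clock: 25.15
ee_pos: [0.5795, 0.2682, 0.0818]
ee_rot: [0.732, 0.681, 0.002, 0.001]
wrist_force: [-0.2, 0.0, -0.5]
grip_width: 0.0878
gripper_force: 0.0
```

Call:
arm_command(motion=[0,0,0,0,0,0,0,0,0,0,0,0,0,0,0,0,0,0,0,0,0,0,0,0,0,0,0,0,0,0,0,0,0,0,0,0], jaw=-1)

```text
clock: 26.28
ee_pos: [0.5781, 0.268, 0.0796]
ee_rot: [0.732, 0.681, -0.0, -0.0]
wrist_force: [0.1, -0.4, -2.6]
grip_width: 0.0299
gripper_force: 30.0
```

Call:
arm_command(motion=[0,0,0.01,0,0,0,0.02,0,0,0,0.035,0,0,0,0.04,0,0,0,0.035,0,0,0,0.02,0,0,0,0.01,0,0,0,0,0,0,0,0,0])

```text
clock: 27.4
ee_pos: [0.5777, 0.2677, 0.2489]
ee_rot: [0.732, 0.681, -0.001, -0.0]
wrist_force: [0.5, -0.8, -1.7]
grip_width: 0.0301
gripper_force: 30.0
```

```bash
cat > s.py <<'E'
from h import *
import sys
np.set_printoptions(precision=4,suppress=True)
s=get_state();e=s["ee_pos"];print(s["clock"],e,s["ee_rot"],s["grip_width"])
for cam in("top","side"):
    im,d=capture(cam);cv2.imwrite(f"pics/{cam}{sys.argv[1]}.png",im[:,:,::-1]);p=pts(cam,d,d>0);c=im[d>0].astype(int)
    n=(np.hypot(p[:,0]-e[0],p[:,1]-e[1])<.06)
    q=p[n&(p[:,2]<e[2]-.038)&(p[:,2]>e[2]-.068)]   # hood region
    if len(q)>8:
        r=cv2.minAreaRect((q[:,:2]*1000).astype(np.float32));print(cam,"hood",len(q),np.round(r[0],1),np.round(r[1],1),round(r[2],1),"z",q[:,2].min())
        f=q-np.median(q,0); w=f[np.linalg.norm(f,axis=1)<.04]
    t=p[n&(p[:,2]<e[2]-.036)&(p[:,2]>e[2]-.075)]
    for lo in np.arange(-.08,-.03,.01):
        g=p[n&(abs(p[:,2]-e[2]-lo)<.005)]
        if len(g):print(cam,round(lo,3),len(g),"x",g[:,0].min(),g[:,0].max(),"y",g[:,1].min(),g[:,1].max())
E
python3 s.py 3
python3 - <<'E'
import cv2,numpy as np
a=cv2.imread("pics/top3.png");b=cv2.imread("pics/side3.png")
o=np.hstack([cv2.resize(a[130:240,130:240],(400,400)),cv2.resize(b[90:200,200:310],(400,400))])
cv2.imwrite("pics/v3.png",o)
E
```

```text
27.4 [0.5777 0.2677 0.2489] [ 0.7321  0.6812 -0.0007 -0.0003] 0.030053255574874482
top hood 76 [575.6 259.1] [40. 40.] 85.0 z 0.18176763535727725
top -0.07 3 x 0.5766782781907414 0.59015036340279 y 0.23951017674294917 0.2399827146811888
top -0.06 24 x 0.555660825754561 0.5939698713040208 y 0.23849539005830167 0.28075875323991
top -0.05 20 x 0.5547902185180509 0.5873688234936543 y 0.2382706445264863 0.2652352005893906
top -0.04 80 x 0.5557521967960937 0.5936119323862169 y 0.2386335817751222 0.27561992801226604
side hood 79 [579.5 256.3] [49.  36.8] 83.7 z 0.1814319285690047
side -0.07 14 x 0.5594758994509448 0.5957313488333016 y 0.23541668668114868 0.24230454451988526
side -0.06 20 x 0.5598773477319291 0.5957150536003085 y 0.2310373278615785 0.24631755065559124
side -0.05 22 x 0.5595026828273332 0.5958355790731086 y 0.23342753559551954 0.24370466922668732
side -0.04 39 x 0.5599560138338223 0.6008906235554324 y 0.23365004546327506 0.286891484894952
```

View pics/v3.png

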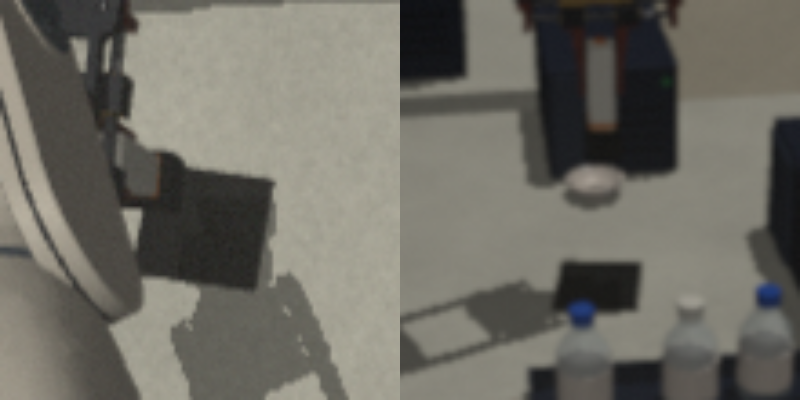

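Call:
arm_command(motion=[0.003,-0.01,0,0.0113,0.003,-0.025,0,0.0113,0.003,-0.04,0,0.0113,0.003,-0.048,0,0.0113,0.003,-0.048,0,0.0113,0.003,-0.048,0,0.0113,0.003,-0.048,0,0.0113,0.003,-0.048,0,0.0113,0.003,-0.048,0,0.0113,0.003,-0.048,0,0.0113,0.003,-0.048,0,0.0113,0.003,-0.048,0,0.0113,0.003,-0.04,0,0.0113,0.003,-0.021,0,0.0113,0.004,-0.0105,0,0.0113,0,0,0,0,0,0,0,0,0,0,0,0])

```text
clock: 29.75
ee_pos: [0.6244, -0.3093, 0.2499]
ee_rot: [0.671, 0.741, 0.0, -0.0]
wrist_force: [-0.1, -0.1, -1.4]
grip_width: 0.0299
gripper_force: 30.0
```

```bash
python3 s.py 4
python3 - <<'E'
import cv2,numpy as np
a=cv2.imread("pics/top4.png");b=cv2.imread("pics/side4.png")
o=np.hstack([cv2.resize(a[120:230,320:430],(400,400)),cv2.resize(b[190:300,230:340],(400,400))])
cv2.imwrite("pics/v4.png",o)
E
```

```text
29.75 [ 0.6244 -0.3093  0.2499] [ 0.6714  0.7411  0.0001 -0.0001] 0.029878997984015703
top hood 130 [ 621.9 -302.1] [40.4 51.6] 5.4 z 0.1819050786076527
top -0.07 7 x 0.6002007819429708 0.6304669526533989 y -0.32553568760204965 -0.2762017242255108
top -0.06 35 x 0.6005650034978863 0.6391303744194311 y -0.3297047574537502 -0.2758682349358997
top -0.05 28 x 0.6011496618916347 0.636167582833721 y -0.323290724889643 -0.27587447257338404
top -0.04 101 x 0.5997318450956955 0.6403479585382307 y -0.324165186971814 -0.275359901985618
side hood 194 [ 614.1 -319.9] [36.1 68.9] 42.4 z 0.1819841889722923
side -0.07 27 x 0.6041051004620409 0.6461945730522045 y -0.34264467125699916 -0.2848506910026971
side -0.06 55 x 0.6036211638133957 0.6462316871257079 y -0.3414900976933105 -0.2837016086447943
side -0.05 54 x 0.603589412312912 0.648382115303598 y -0.34302895588532845 -0.2823116153824349
side -0.04 100 x 0.6036564661707229 0.6489447205672401 y -0.3410128549424478 -0.28473694641185565
```

View pics/v4.png

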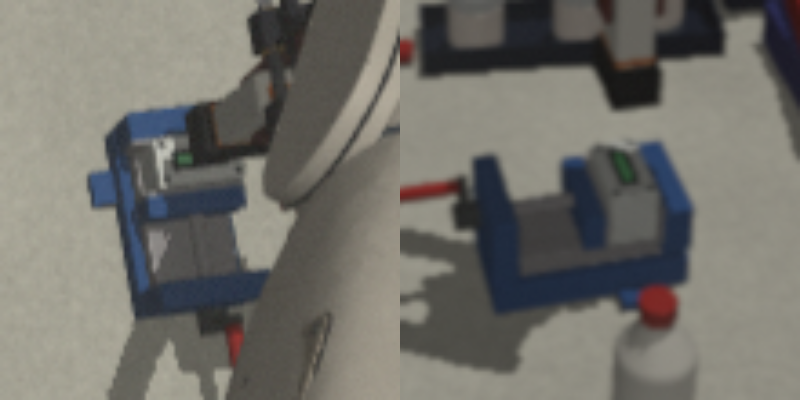

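Call:
arm_command(motion=[0,-0.001,-0.008,0,0,0,-0.012,0,0,0,-0.012,0,0,0,-0.01,0,0,0,-0.008,0,0,0,-0.006,0,0,0,-0.004,0,0,0,-0.002,0,0,0,0,0,0,0,0,0,0,0,0,0,0,0,0,0])

```text
clock: 31.35
ee_pos: [0.6243, -0.3115, 0.1879]
ee_rot: [0.672, 0.741, 0.0, 0.0]
wrist_force: [0.6, 0.5, -2.0]
grip_width: 0.03
gripper_force: 30.0
```

```bash
python3 s.py 5; python3 m.py 5 | grep -E "red|jaws|slit"
python3 - <<'E'
import cv2,numpy as np
a=cv2.imread("pics/top5.png");b=cv2.imread("pics/side5.png")
o=np.hstack([cv2.resize(a[120:230,320:430],(400,400)),cv2.resize(b[190:300,230:340],(400,400))])
cv2.imwrite("pics/v5.png",o)
E
```

```text
31.35 [ 0.6243 -0.3115  0.1879] [0.6718 0.7407 0.     0.0001] 0.030012171725770396
top hood 100 [ 620.7 -302.5] [39.1 47.7] 4.9 z 0.1199805567759058
top -0.08 1 x 0.599193354362416 0.599193354362416 y -0.28045395945423296 -0.28045395945423296
top -0.07 10 x 0.6007794017572194 0.6364612132367476 y -0.321907610553405 -0.27759198508582067
top -0.06 25 x 0.5999267898505432 0.6381171319225674 y -0.3278569297879614 -0.2782611304734956
top -0.05 20 x 0.6006250841945628 0.6383795572507649 y -0.31923007242843554 -0.27801966458590904
top -0.04 88 x 0.5996978027517886 0.6383776609821967 y -0.32497856185410545 -0.2774250236240267
side hood 184 [ 626.4 -314.4] [40.8 60.3] 6.0 z 0.12011096517724895
side -0.07 25 x 0.6048617703692563 0.6457427927137102 y -0.3436207898241862 -0.28706028388453875
side -0.06 49 x 0.6037614619996883 0.6490458006622938 y -0.34339615899890996 -0.28796877605464655
side -0.05 54 x 0.6043005373537327 0.6484430167707155 y -0.3440890222350489 -0.28672525818555183
side -0.04 93 x 0.6043797275168346 0.6485917430126137 y -0.34388238889639267 -0.28634464374816593
0 red 0
0 slit 0
0 jaws 303 mean [ 0.6199 -0.2981  0.084 ] rect [ 623.4 -301.9] [94.4 75.3] 9.5 z 0.08400473578261147 ax [-0.9569 -0.2904 -0.    ]
1 red 34 mean [ 0.4621 -0.33    0.1121] rect [ 461.3 -329.6] [48.8  9.2] 4.3 z 0.11216634952983373 ax [-0.9948 -0.1001  0.0177]
1 slit 4
1 jaws 276 mean [ 0.6261 -0.3189  0.0837] rect [ 628.2 -311.1] [89.1 88.6] 5.1 z 0.08366189876964808 ax [-0.979   0.2039  0.0034]
```

View pics/v5.png

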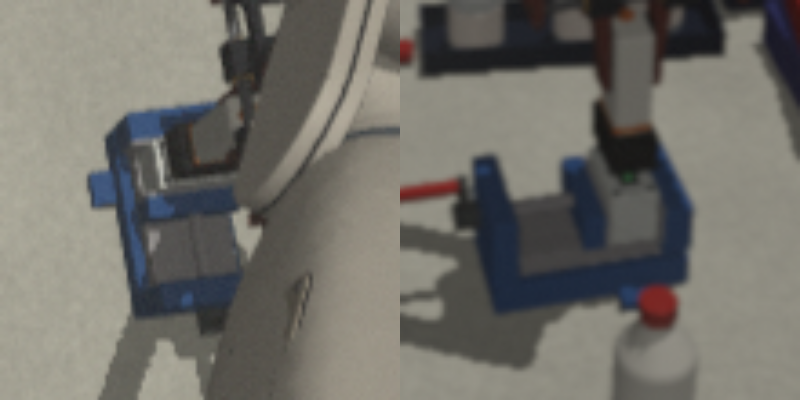

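Call:
arm_command(motion=[0,0.001,-0.001,0,0,0,0,0,0,0,0,0,0,0,0,0,0,0,0,0,0,0,0,0])

```text
clock: 32.3
ee_pos: [0.6242, -0.3105, 0.1868]
ee_rot: [0.672, 0.741, -0.0, 0.0]
wrist_force: [-0.3, -0.6, -1.4]
grip_width: 0.0298
gripper_force: 30.0
```

```bash
python3 -c "
from cell import *
s=get_state();print(s['clock'],s['ee_pos'],s['gripper_force'],abs(s['qvel']).max())
print(sign_off())"
```

```text
32.3 [ 0.62423527 -0.31050721  0.18678433] 29.999678134918213 0.002497615770038169
the job is handed in; nothing more can be done
None
```

I signed the job off at 32.3 s with the block clamped and the scope held still, upright, about 15 mm above the slit window, centred to about 2 mm as measured; sign-off gave no verdict, and I inferred the clamp force from the crank's resistance.

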